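# Feed out the dark handle

## Robot

A 6-joint arm with a two-finger parallel gripper is mounted at the origin on a cart in front of the work surface, level with it; the furniture and walls round the work are solid. World frame = base frame: x ahead of the robot, y to its left, z up, the work surface at z = 0. Lengths are in mm, angles in rad, forces in N, time in s.
With the tool pointing down it reaches from about 275 to 775 mm from the base axis. Payload 14.6 kg.
Tool frame: the origin (TCP) lies at the centre of the arm's flange, where the gripper is bolted on; the fingertips stand 173 mm ahead of it and the grasp point (between the pads) lies 155 mm ahead of it (tip_reach is the z of the fingertips in the tool frame, in mm); z points along the fingers, x is the direction in which the jaws open and shut, and the axes are right-handed (so a half turn about z gives the same grasp; the last joint's range is limited). The gripper opens to 85 mm and grips with 20 to 120 N. Pads are 22 mm wide; open, the fingers measure 114 mm over their backs; the gripper's body (76 mm by 85 mm) begins 54 mm behind the grasp point. The pads swing forward as they close: fully open they stand 13 mm farther back than shut.
Start: joints at [-1.418, 0.263, -0.048, 1.259, 0, 1.415], TCP at [159.049, -500.332, 404.678] pointing down, gripper open.
Joint ranges: [-2.65, 2.65], [-0.89, 1.7], [-1.18, 1.37], [-2.13, 2.11], [-1.35, 1.29], [-3.14, 3.14]. Speed limits (rad/s): [1.89, 1.89, 2.57, 2.79, 3.14, 3.14].

## Interface

Orientations are given as a unit quaternion [x, y, z, w].
In Python, from rig import observe, read_camera, camera_info, hand_in, cut_out, tip_reach gives the robot as it stands. The module is installed in compiled form; this text tells all that it offers.
- The arm moves only by the tool drive_tool, never from a script. Its argument "motion" is a list of rows, each a list of 5 numbers: the opening, from 0 (shut) to 1 (fully open), then the shift along the world's x, y, z in mm, then the turn about the world's z in rad. A call has exactly 10 rows; each row is the pose to reach, as a shift and turn from the pose measured when the call began; what a row does not reach only later rows make up. A row lasts 1/8 s, in which the tool goes at most 62.5 mm and 10.7 degrees, less where a joint would pass 70% of its speed; a pose out of reach is approached as far as the arm can. A call with a gripper value outside its range is refused whole. The fingers move at their own pace and stop on an object; "grip_force" is the grip in N (left out, the last holds). Time passes only in rows, so rows that repeat a pose let the fingers close, or fill a call up. It gives the time, the measured TCP pose, the force and the opening at its end, in the units of the state.
- observe(): the state, without advancing time (a new reading comes with each control period).
- read_camera(name): name is "scene" or "side" or "wrist"; returns the picture (400x640x3 uint8, blue, green, red); there is no depth.
- camera_info(name): a dict with "mtx" (3x3 intrinsics, pixels), "R" (3x3) and "t" (3): a world point X has camera coordinates R X + t. Camera axes: x right, y down, z forward; pixel columns grow to the right and rows downward; lengths in mm; the calibration is good to about 2 mm. A picture is of the moment at which its call begins: read the wrist's pose just before it. camera_info takes no time and is no camera call; for the wrist camera it gives the pose at the moment of the call.
- hand_in(): hands the job in, once; it reports no verdict.
Trained networks look in the newest picture that a camera, given by its name, has taken for a name from the list of things; names that differ only in an ending like _2 or _b are one class to them, and where a whole thing is asked for, a point or a joint stands for the part that bears it (a point fixed in the world has none). Each returns a list of dicts, best first, with "confidence" (0 to 1); they miss things now and then, are a little off and sometimes report something else, mostly with a low value. They report only what shows in the picture. A call takes as long as a camera call. They do not tell look-alikes from the thing itself.
- cut_out(camera, query): "region" (400x640 bool, what is visible of it) and "extent" ([centre column, centre row, width, height] in pixels, round what is visible of it).
The state is a dict: "t": time; "joint_positions": joint angles; "qvel": joint speeds; "tau": joint torques, N m; "eef_pos": TCP position; "orientation": TCP orientation; "wrist_force": force on the tool from outside, world axes, zero at the start; "wrist_torque": the same for the moment, N m; "grip_width": finger opening in mm.
Only numpy, scipy, OpenCV 4.12 (cv2) and the standard library are available. Lean on these libraries where they do the work, as an engineer would, in place of code of your own. Each camera call takes 0.05 s, during which the arm holds its last target. There are 200 camera calls.

## Task

The drum feeder holds turned wooden awl handles, and the one dark handle among the pale ones is wanted. Lift the feeder's gate fully, turn the drum slowly by its crank in whichever direction lets fewer handles drop out ahead of the dark one, stop as soon as the dark handle has rolled into the catch tray so that all handles behind it stay in the drum, and push the gate fully shut again. Do not touch the handles with the robot, and leave the things standing around where they are.

Things in the scene. Friction and masses are not known exactly. Their poses are not given: they have to be found in the camera images.
- feeder: Green round drum feeder, fixed on the table, 216 mm across. Origin: on the drum's upright axis at table height; its own -x axis points out along the chute to the catch tray. The floor inside falls outward at 20 degrees (62 mm high at the wall). Wall: inside radius 100 mm, top at z = 101 mm, with one opening at -x, 85 mm wide (25 degrees to either side), closed by the gate.
- drum (a joint): Angle in rad of the aluminium drum; positive = counter-clockwise from above. Hub with six vanes, so six open pockets of 60 degrees. Turns endlessly both ways, stiff (0.15 N m with the handles), stays where left. Near 0 (start) the crank points to the feeder's +x (away from the chute); the pocket at the opening and the one opposite are empty, the other four hold one handle each.
- gate (a joint): Lift of the gate in m: 0 = shut, 0.045 = fully up. Slides vertically, moves with about 3 N and stays where left.
- gate_knob (a point): Centre of the gate's red block-shaped knob: 16 mm thick along the feeder's x, 36 mm along its y, 32 mm high. It lies 104 mm from the drum's axis on the feeder's -x; centre 125 mm high when shut, rising with the gate. Two guide posts stand 50 mm to either side of it along y, top at z = 130 mm; along x there is room for fingers.
- crank_knob (a point): Centre of the black round upright crank knob, 24 mm across, 38 mm high, centre 176 mm high, 45 mm from the drum's axis; carried by a flat crank arm whose top is at z = 152 mm. It moves with the drum. The knob spins freely on the crank, so that it can be held with the wrist unturned.
- dark_handle_mid (a point): Centre of the dark brown awl handle: barrel-shaped turned wood, 60 mm long along its own x, 36 mm across the middle, 23 mm at the ends, 50 g. At the start it lies in a pocket, 80 mm from the axis, either 60 degrees to one side of the opening (first to drop) or 120 degrees to the other side (second to drop, after a pale one).
- pale_handle_a_mid (a point): pale (light wood) awl handle, otherwise the same as the dark one; the point is its centre
- pale_handle_b_mid (a point): pale (light wood) awl handle, otherwise the same as the dark one; the point is its centre
- pale_handle_c_mid (a point): pale (light wood) awl handle, otherwise the same as the dark one; the point is its centre
- tray_mid (a point): Middle of the cork floor (8 mm high) of the wooden open catch tray, which is part of the feeder: 106 mm along the feeder's x (179 mm from the axis to its middle), 130 mm along y, rim 58 mm high. A short chute, lip 37 mm high, leads into it.
- drum_mid (a point): Point on the drum's axis, 88 mm above the table. A handle rolls out by itself when the drum has brought it in front of the open gate, within about 20 degrees of the middle; the vane behind pushes it and may trail by 10 degrees. A handle whose centre is within 98 mm of the axis is still in the drum.
- orange_cone: orange thread cone, 62 mm across, 98 mm high, stands on the table left of the feeder; origin under its centre
- blue_jar: clear jar of blue beads, 60 mm across, 86 mm high, stands left of the feeder; origin under its centre
- snap_pot: flat white lidded pot, 69 mm across, 31 mm high, stands behind the jar, left of the feeder; origin under its centre
Things that resemble listed ones, but are neither listed nor needed, are in the scene too. What is shaped like the part that bears dark_handle_mid but green or orange is not meant. Leave any red look-alike of the part that bears pale_handle_c_mid alone.

How it is judged:
By the outcome, as a careful person would: the job done as asked, in the order asked, and still so for the second after the job is handed in, with the robot touching nothing.
It also fails if it takes over 61 s, if anything falls off the work surface, if the arm or the gripper's body presses on something with over 40 N, if the wrist force passes 120 N, or if a joint passes its speed limit or range.

## Working session

There is one attempt and no reset: what is moved stays moved. The work goes in short steps, Python scripts to look and compute and a tool call to move; the robot and the scene stay as the last step left them, time stands still between calls to the robot, and variables do not carry over. Pictures are saved under pics/ and viewed, about 8 in all and at most 12, crops included, and the job is handed in when it is done.

Besides the shell and the picture viewer there is one more tool, called after "Emit:" as name(argument=value, ...) on one line, values as JSON. drive_tool: Moves the arm, as the interface text tells. Its arguments: {"type":"object","properties":{"motion":{"type":"array","items":{"type":"array","items":{"type":"number"}}},"grip_force":{"type":"number"}},"required":["motion"]}

```bash
mkdir -p pics
python3 - <<'E'
from rig import *
import cv2,numpy as np
s=observe();print({k:np.round(v,3).tolist() for k,v in s.items()}, tip_reach if not callable(tip_reach) else tip_reach())
for n in("scene","side"):
    cv2.imwrite(f"pics/{n}0.png",read_camera(n))
    i=camera_info(n);print(n,np.round(i["mtx"],1).tolist(),np.round(-i["R"].T@i["t"]).tolist())
E
```

```text
{'t': 0.0, 'joint_positions': [-1.418, 0.264, -0.049, 1.259, 0.0, 1.416], 'qvel': [-0.001, 0.001, 0.002, 0.001, 0.0, 0.0], 'tau': [0.001, -63.762, 38.456, 0.014, 0.0, 0.0], 'eef_pos': [159.036, -500.231, 404.196], 'orientation': [0.807, -0.59, -0.0, -0.0], 'wrist_force': [0.989, 0.724, -0.344], 'wrist_torque': [-0.008, -0.031, 0.036], 'grip_width': 85.521} 173.4
scene [[400.2, 0.0, 324.2], [0.0, 400.2, 202.6], [0.0, 0.0, 1.0]] [187.0, 952.0, 652.0]
side [[424.7, 0.0, 317.5], [0.0, 424.7, 203.8], [0.0, 0.0, 1.0]] [180.0, -328.0, 464.0]
```

View pics/scene0.png

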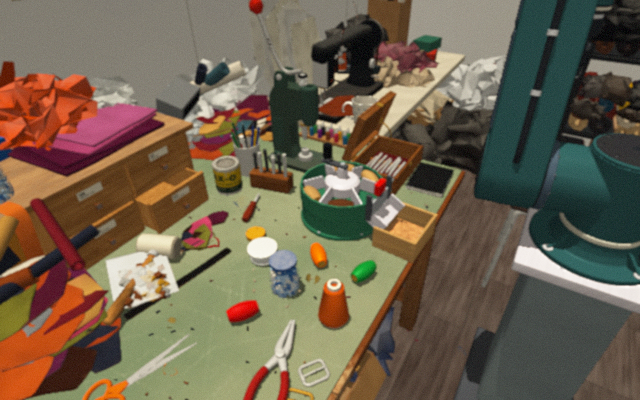

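View pics/side0.png

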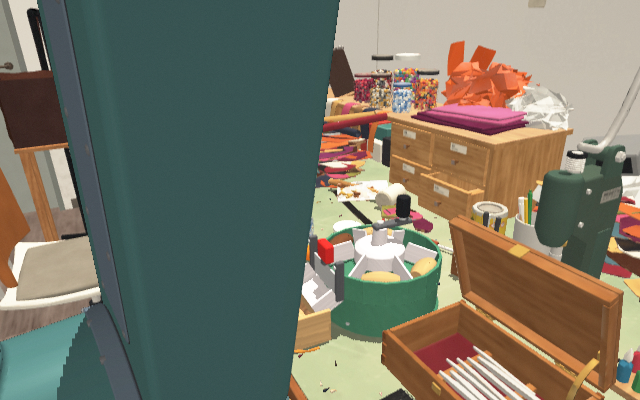

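The scene picture shows the feeder at about (340,200), with the red gate knob at (380,187) and the tray at (405,235). In the side picture the gate knob is at (325,250), the crank knob at (403,205), and pale handles at (380,278) and (425,268). The arm hides part of this view.

```bash
cat > h.py <<'E'
from rig import *
import cv2,numpy as np
def ray(n,px,z):
    i=camera_info(n);c=-i["R"].T@i["t"];d=i["R"].T@np.linalg.inv(i["mtx"])@[px[0],px[1],1]
    return c+d*(z-c[2])/d[2]
def proj(n,X):
    i=camera_info(n);p=i["mtx"]@(i["R"]@np.array(X,float)+i["t"]);return p[:2]/p[2]
E
python3 - <<'E'
from h import *
for n in("scene","side"):
    im=read_camera(n)
    for q,z in(("gate_knob",125),("crank_knob",176),("drum_mid",None),("dark_handle_mid",60),("pale_handle_a_mid",60),("feeder",None),("tray_mid",8)):
        for r in cut_out(n,q)[:4]:
            m=r["region"];ys,xs=np.nonzero(m);c=[xs.mean(),ys.mean()]
            print(n,q,round(r["confidence"],2),np.round(r["extent"]).tolist(),np.round(c,1).tolist(),np.round(ray(n,r["extent"][:2],z)).tolist() if z else "")
    b=(285,140,170,130) if n=="scene" else (285,180,170,180)
    cv2.imwrite(f"pics/{n}c.png",cv2.resize(im[b[1]:b[1]+b[3],b[0]:b[0]+b[2]],None,fx=4 if n=="scene" else 3.3,fy=4 if n=="scene" else 3.3,interpolation=2))
E
```

```text
scene gate_knob 0.84 [381.0, 196.0, 18.0, 39.0] [379.6, 194.1] [454.0, 241.0, 125.0]
scene gate_knob 0.61 [313.0, 193.0, 18.0, 16.0] [312.7, 192.1] [594.0, 312.0, 125.0]
scene crank_knob 0.97 [341.0, 172.0, 72.0, 64.0] [340.0, 179.5] [544.0, 269.0, 176.0]
scene drum_mid 0.74 [370.0, 203.0, 137.0, 119.0] [362.6, 208.8] 
scene drum_mid 0.32 [339.0, 204.0, 18.0, 4.0] [340.5, 201.9] 
scene dark_handle_mid 0.83 [363.0, 273.0, 22.0, 21.0] [363.5, 270.6] [408.0, 422.0, 60.0]
scene dark_handle_mid 0.81 [320.0, 255.0, 14.0, 26.0] [318.4, 254.8] [509.0, 420.0, 60.0]
scene dark_handle_mid 0.45 [337.0, 205.0, 23.0, 7.0] [340.9, 202.2] [563.0, 246.0, 60.0]
scene feeder 0.7 [370.0, 203.0, 139.0, 124.0] [362.9, 208.8] 
scene tray_mid 0.97 [368.0, 203.0, 134.0, 124.0] [363.0, 208.6] [530.0, 135.0, 8.0]
side gate_knob 0.88 [327.0, 265.0, 28.0, 56.0] [324.9, 263.2] [451.0, 169.0, 125.0]
side crank_knob 0.89 [381.0, 236.0, 105.0, 92.0] [383.2, 245.6] [520.0, 125.0, 176.0]
side crank_knob 0.22 [378.0, 229.0, 25.0, 8.0] [376.5, 230.5] [531.0, 148.0, 176.0]
side drum_mid 0.89 [368.0, 272.0, 150.0, 161.0] [366.4, 279.8] 
side dark_handle_mid 0.56 [308.0, 254.0, 2.0, 13.0] [307.5, 254.8] [493.0, 319.0, 60.0]
side dark_handle_mid 0.47 [342.0, 240.0, 19.0, 12.0] [341.0, 238.3] [580.0, 337.0, 60.0]
side pale_handle_a_mid 0.65 [422.0, 267.0, 26.0, 19.0] [422.7, 266.2] [648.0, 172.0, 60.0]
side feeder 0.59 [365.0, 273.0, 145.0, 157.0] [366.2, 279.6] 
side tray_mid 0.76 [365.0, 274.0, 146.0, 159.0] [366.1, 279.8] [594.0, 273.0, 8.0]
```

View pics/scenec.png

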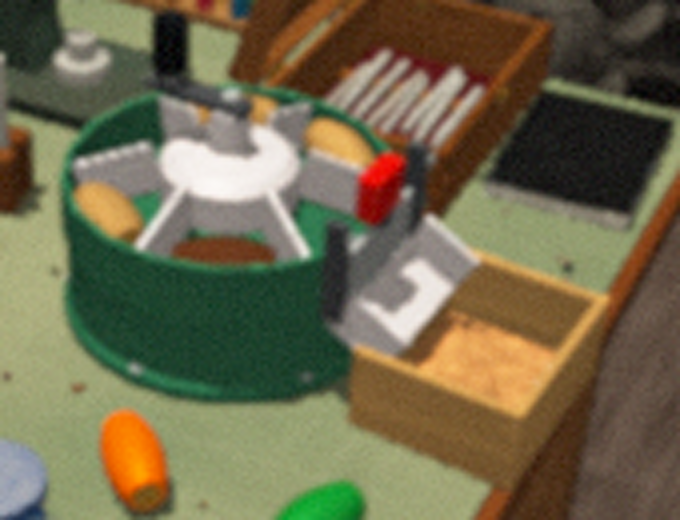

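Run:
```python
from h import *
g=ray("scene",(380.2,187),125);g2=ray("side",(325.5,251),125)
k=ray("scene",(327.5,151.5),176);k2=ray("side",(403.5,206),176)
print(g,g2,k,k2)
G=(g+g2)/2;K=(k+k2)/2;G[2]=K[2]=0
d=np.linalg.norm(K-G);u=(K-G)/d;print("dist (149)",d,"yaw",np.arctan2(u[1],u[0]))
A=G+u*104*d/149;print("axis",A)
d=ray("scene",(285+225/4,140+250/4),62);print("dark approx",d, "side (cross)",np.cross(u[:2],(d-A)[:2]),"along",u[:2]@(d-A)[:2])
yaw=np.arctan2(u[1],u[0])
for a,r,z in((0,45,176),(180,104,125),(180,179,8)):
    a=np.radians(a)+yaw;P=[A[0]+r*np.cos(a),A[1]+r*np.sin(a),z];print(np.round(P),proj("scene",P),proj("side",P))
```

```text
[469.9367514  208.96420264 125.        ] [471.30338773 208.95829514 125.        ] [617.34147003 202.42647454 176.        ] [619.74518557 198.89879081 176.        ]
dist (149) 148.15585495405128 yaw -0.056042076368002285
axis [573.86851826 203.16892616   0.        ]
dark approx [559.6844228  232.99169879  62.        ] side (cross) 28.98146235009307 along -15.832282578472258
[619. 201. 176.] [327.34736694 151.0496167 ] [402.41488063 205.77071324]
[470. 209. 125.] [380.1577311  186.99485706] [324.80808858 251.18294408]
[395. 213.   8.] [403.78001743 236.10523632] [285.52711848 322.72949838]<stdin>:8: DeprecationWarning: Arrays of 2-dimensional vectors are deprecated. Use arrays of 3-dimensional vectors instead. (deprecated in NumPy 2.0)
```

Both cameras agree to 2–4 mm: the gate–crank spacing is 148 mm against the 149 expected, the axis is at (574,203) and the yaw is about -0.056. The dark handle is on the +y side in the pocket next to the opening, so it drops first when the drum turns counter-clockwise. I'm moving to above the gate knob.

Emit:
drive_tool(motion=[[0.6,31,71,0,0.12],[0.6,62,142,0,0.24],[0.6,93,213,0,0.36],[0.6,124,284,0,0.48],[0.6,155,355,0,0.6],[0.6,187,425,0,0.73],[0.6,218,496,0,0.85],[0.6,249,567,0,0.97],[0.6,280,638,0,1.09],[0.6,311,709,0,1.206]], grip_force=30)

```text
t: 2.15
eef_pos: [405.0, 59.9, 405.0]
orientation: [1.0, -0.026, 0.001, 0.0]
wrist_force: [1.6, -1.4, 0.5]
grip_width: 51.4
```

Emit:
drive_tool(motion=[[0.6,22,50,0,0],[0.6,43,100,0,0],[0.6,65,149,0,0],[0.6,65,149,0,0],[0.6,65,149,-20,0],[0.6,65,149,-40,0],[0.6,65,149,-40,0],[0.6,65,149,-40,0],[0.6,65,149,-40,0],[0.6,65,149,-40,0]])

```text
t: 3.4
eef_pos: [470.0, 208.8, 365.5]
orientation: [1.0, -0.027, 0.001, -0.0]
wrist_force: [0.1, 0.8, 0.3]
grip_width: 50.8
```

Run:
```python
from h import *
s=observe();print(s["eef_pos"],s["grip_width"])
w=read_camera("wrist");i=camera_info("wrist")
hsv=cv2.cvtColor(w,cv2.COLOR_BGR2HSV);m=((hsv[...,0]<6)|(hsv[...,0]>174))&(hsv[...,1]>200)&(hsv[...,2]>90)
n,l,st,ce=cv2.connectedComponentsWithStats(m.astype(np.uint8))
for j in range(1,n):
    if st[j,4]>60: print(st[j],ce[j],ray("wrist",ce[j],141))
cv2.imwrite("pics/w1.png",w)
```

```text
[470.049117   208.8241217  365.47441937] 50.799306546580304
```

View pics/w1.png

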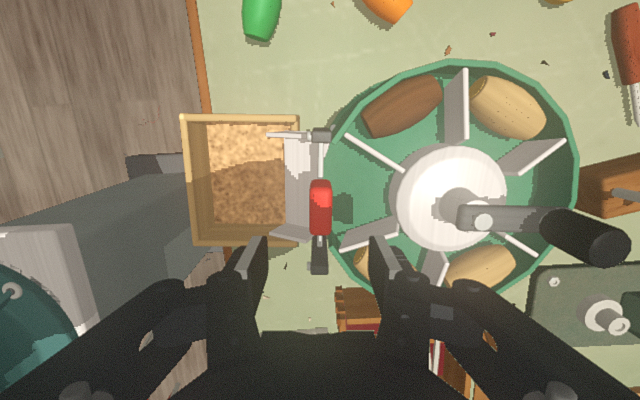

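The wrist picture (up is +y) shows the dark handle at (403,105) next to the empty opening pocket, pale ones at (508,107), (480,268) and (360,260), the gate knob at (320,207) and the crank knob at (590,238). I'm refining the gate knob position.

Run:
```python
from h import *
w=cv2.imread("pics/w1.png").astype(int)
m=(w[...,2]>110)&(w[...,1]<60)&(w[...,0]<70)
m=m.astype(np.uint8);n,l,st,ce=cv2.connectedComponentsWithStats(m)
for j in range(1,n):
    if st[j,4]>200: print(st[j],ce[j],ray("wrist",ce[j],141))
y=-.056;c,s=np.cos(y),np.sin(y)
for z in(141,109): print(z,[np.round(proj("wrist",[470+c*a-s*b,209+s*a+c*b,z])).tolist() for a,b in((-8,-18),(8,-18),(8,18),(-8,18))])
print(proj("wrist",[619,201,195]),proj("wrist",[619,201,157]),proj("wrist",[574,203,152]))
```

```text
141 [[306.0, 243.0], [328.0, 243.0], [329.0, 193.0], [305.0, 193.0]]
109 [[307.0, 226.0], [327.0, 226.0], [328.0, 183.0], [307.0, 183.0]]
[609.41617086 254.11285183] [552.67452819 227.09929803] [477.43233108 224.86191233]
```

Emit:
drive_tool(motion=[[0.6,2,2,-30,0],[0.6,2,2,-50,0],[0.6,2,2,-65,0],[0.6,2,2,-75,0],[0.6,2,2,-82,0],[0.6,2,2,-82,0],[0.3,2,2,-82,0],[0.0,2,2,-82,0],[0.0,2,2,-82,0],[0.0,2,2,-82,0]], grip_force=40)

```text
t: 4.7
eef_pos: [472.0, 210.9, 283.8]
orientation: [1.0, -0.027, 0.001, -0.0]
wrist_force: [-2.3, 0.7, 5.4]
grip_width: 15.4
```

Emit:
drive_tool(motion=[[0.0,0,0,10,0],[0.0,0,0,20,0],[0.0,0,0,30,0],[0.0,0,0,38,0],[0.0,0,0,43,0],[0.0,0,0,46,0],[0.0,0,0,47,0],[0.0,0,0,47,0],[0.0,0,0,47,0],[0.0,0,0,47,0]])

```text
t: 5.95
eef_pos: [472.3, 210.9, 329.1]
orientation: [1.0, -0.027, 0.0, 0.0]
wrist_force: [9.1, 2.1, -26.9]
grip_width: 15.1
```

The gate rose 45.3 mm and reached its stop at -27 N. I'm releasing it and moving to above the crank knob.

Emit:
drive_tool(motion=[[0.6,0,0,-1,0],[0.6,0,0,-1,0],[0.6,0,0,-1,0],[0.6,0,0,30,0],[0.6,0,0,65,0],[0.6,50,-3,65,0],[0.6,100,-5,65,0],[0.6,148,-8,65,0],[0.6,148,-8,65,0],[0.6,148,-8,65,0]])

```text
t: 7.2
eef_pos: [619.9, 202.9, 394.1]
orientation: [1.0, -0.027, -0.0, 0.0]
wrist_force: [-0.6, 0.7, 0.5]
grip_width: 51.2
```

Run:
```python
from h import *
s=observe();print(s["eef_pos"],s["grip_width"])
w=read_camera("wrist");cv2.imwrite("pics/w2.png",w)
print(proj("wrist",[619,203,195]),proj("wrist",[619,203,157]),proj("wrist",[574,204,152]))
a=read_camera("scene")[140:270,285:455]
cv2.imwrite("pics/w2c.png",np.hstack([w,cv2.resize(a,(523,400))])[:, :][::1] if 0 else np.vstack([cv2.resize(w,(480,300)),cv2.resize(a,(480,300))]))
```

```text
[619.91370151 202.88649064 394.10514099] 51.15227935811791
[316.70174858 232.48489382] [316.8711304  212.60161555] [256.45520691 212.22273096]
```

View pics/w2c.png

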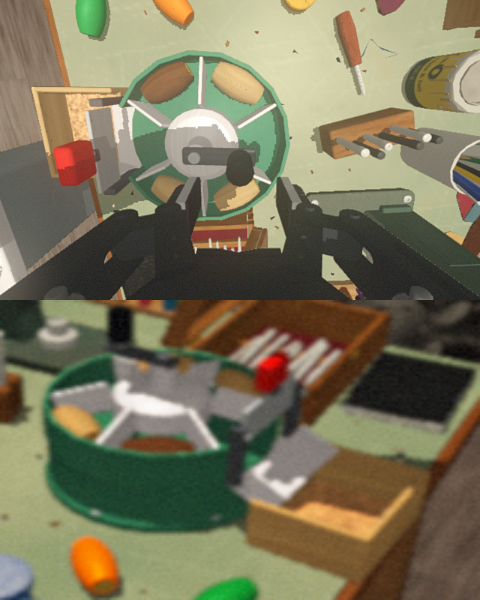

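Run:
```python
from h import *
for p in((275,155),(320,160),(300,150)): print("scene",p,ray("scene",p,20).round(),ray("scene",p,60).round())
for p in((545,265),(560,285),(600,290)): print("side",p,ray("side",p,20).round(),ray("side",p,100).round())
for p in((500,262),(545,265)): print("wrist",p,ray("wrist",p,20).round())
```

```text
scene (275, 155) [892.  61.  20.] [848. 118.  60.]
scene (320, 160) [751.  16.  20.] [716.  75.  60.]
scene (300, 150) [841.  -7.  20.] [800.  54.  60.]
side (545, 265) [907. 107.  20.] [776.  29. 100.]
side (560, 285) [868.  49.  20.] [744. -19. 100.]
side (600, 290) [914.   4.  20.] [782. -56. 100.]
wrist (500, 262) [845.  79.  20.]
wrist (545, 265) [903.  72.  20.]
```

The press stands more than 200 mm away, so it's clear. I'm descending and gripping the crank knob.

Emit:
drive_tool(motion=[[0.6,0,2,-20,0],[0.6,0,2,-40,0],[0.6,0,2,-52,0],[0.6,0,2,-60,0],[0.6,0,2,-60,0],[0.6,0,2,-60,0],[0.3,0,2,-60,0],[0.0,0,2,-60,0],[0.0,0,2,-60,0],[0.0,0,2,-60,0]], grip_force=40)

```text
t: 8.55
eef_pos: [620.3, 205.0, 335.5]
orientation: [1.0, -0.027, 0.002, -0.0]
wrist_force: [7.0, -1.0, 0.7]
grip_width: 23.0
```

Emit:
drive_tool(motion=[[0.0,0,2.7,0,0],[0.0,-0.1,5.5,0,0],[0.0,-0.4,8.2,0,0],[0.0,-0.9,10.9,0,0],[0.0,-1.5,13.6,0,0],[0.0,-2.3,16.2,0,0],[0.0,-3.3,18.8,0,0],[0.0,-4.4,21.3,0,0],[0.0,-5.7,23.8,0,0],[0.0,-7.1,26.1,0,0]])

```text
t: 9.8
eef_pos: [613.8, 231.5, 335.6]
orientation: [1.0, -0.027, 0.003, -0.0]
wrist_force: [8.4, 0.5, -4.0]
grip_width: 23.0
```

```bash
cat > look.py <<'E'
from h import *
import sys
s=observe();print(s["t"],s["eef_pos"].round(1),s["wrist_force"].round(1),s["grip_width"])
w=read_camera("wrist");a=read_camera("scene")[140:270,285:455]
cv2.imwrite(f"pics/{sys.argv[1]}.png",np.vstack([cv2.resize(w,(480,300)),cv2.resize(a,(480,300))]))
E
python3 look.py c1
```

```text
9.8 [613.8 231.5 335.6] [ 8.4  0.5 -4. ] 22.988992888379098
```

View pics/c1.png

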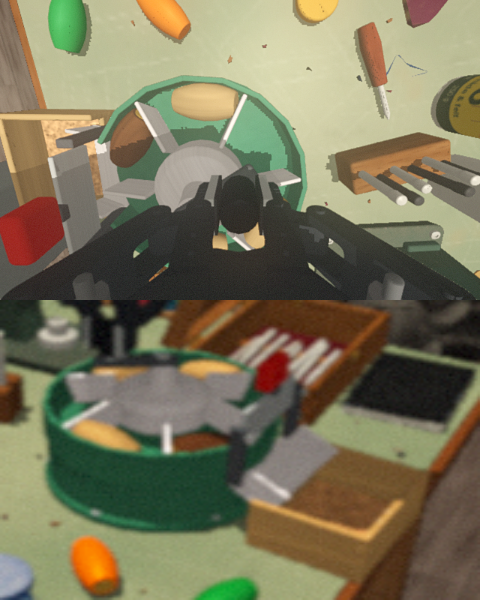

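The drum has turned about 35°. The dark handle, at wrist-panel (128,138), is nearing the opening and is still inside. I'll continue in small steps with pauses and compare the tray area numerically.

Emit:
drive_tool(motion=[[0.0,-0.8,1.1,0,0],[0.0,-1.6,2.3,0,0],[0.0,-2.4,3.4,0,0],[0.0,-3.3,4.4,0,0],[0.0,-3.3,4.4,0,0],[0.0,-3.3,4.4,0,0],[0.0,-3.3,4.4,0,0],[0.0,-3.3,4.4,0,0],[0.0,-3.3,4.4,0,0],[0.0,-3.3,4.4,0,0]])

```text
t: 11.15
eef_pos: [610.3, 236.4, 335.6]
orientation: [1.0, -0.026, 0.003, -0.001]
wrist_force: [3.5, 2.9, -3.2]
grip_width: 22.7
```

```bash
cat > tray.py <<'E'
from h import *
a=cv2.imread("pics/c1.png")[300:];b=cv2.resize(read_camera("scene")[140:270,285:455],(480,300))
d=np.abs(cv2.GaussianBlur(a,(9,9),0).astype(int)-cv2.GaussianBlur(b,(9,9),0)).max(2)>30
print("changed: tray",d[130:270,260:440].sum(),"drum",d[50:230,40:240].sum(), "dark in tray px:",(cv2.cvtColor(b,6)[150:240,300:400]<60).sum(),(cv2.cvtColor(a,6)[150:240,300:400]<60).sum())
s=observe();print(s["t"],s["eef_pos"].round(1),s["wrist_force"].round(1))
E
python3 tray.py; python3 look.py c2
```

```text
changed: tray 76 drum 4034 dark in tray px: 1 0
11.2 [610.3 236.4 335.6] [ 4.2  2.8 -3.2]
11.2 [610.3 236.4 335.6] [ 4.2  2.8 -3.2] 23.09744958758921
```

Emit:
drive_tool(motion=[[0.0,-0.8,0.9,0,0],[0.0,-1.6,1.8,0,0],[0.0,-2.4,2.6,0,0],[0.0,-3.2,3.4,0,0],[0.0,-3.2,3.4,0,0],[0.0,-3.2,3.4,0,0],[0.0,-3.2,3.4,0,0],[0.0,-3.2,3.4,0,0],[0.0,-3.2,3.4,0,0],[0.0,-3.2,3.4,0,0]])

```text
t: 12.55
eef_pos: [607.1, 239.9, 335.6]
orientation: [1.0, -0.026, 0.003, -0.001]
wrist_force: [4.2, 3.0, -2.6]
grip_width: 23.0
```

```bash
python3 tray.py; python3 look.py c3
```

```text
changed: tray 196 drum 5912 dark in tray px: 0 0
12.6 [607.1 239.9 335.6] [ 4.1  3.6 -2.6]
12.6 [607.1 239.9 335.6] [ 4.1  3.6 -2.6] 23.256184984844904
```

Emit:
drive_tool(motion=[[0.0,-0.8,0.8,0,0],[0.0,-1.7,1.5,0,0],[0.0,-2.6,2.2,0,0],[0.0,-3.5,2.9,0,0],[0.0,-3.5,2.9,0,0],[0.0,-3.5,2.9,0,0],[0.0,-3.5,2.9,0,0],[0.0,-3.5,2.9,0,0],[0.0,-3.5,2.9,0,0],[0.0,-3.5,2.9,0,0]])

```text
t: 13.95
eef_pos: [603.6, 242.9, 335.6]
orientation: [1.0, -0.026, 0.003, -0.001]
wrist_force: [4.3, 2.0, -3.8]
grip_width: 23.0
```

```bash
python3 tray.py; python3 look.py c4
```

```text
changed: tray 1085 drum 7605 dark in tray px: 832 0
14.0 [603.6 242.9 335.6] [ 5.1  2.3 -3.9]
14.0 [603.6 242.9 335.6] [ 5.1  2.3 -3.9] 22.835116069789713
```

View pics/c4.png

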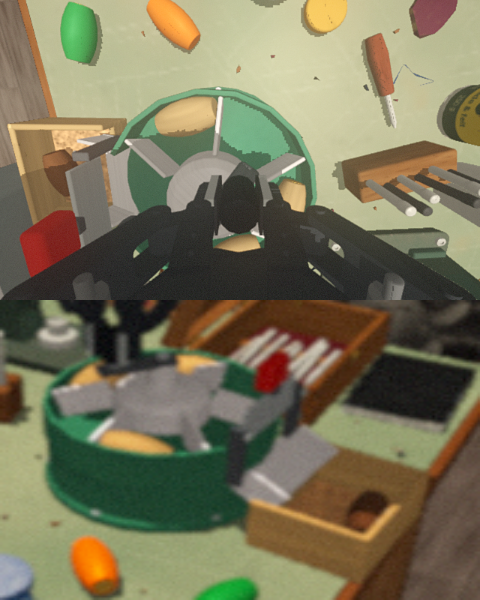

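The dark handle now lies in the tray, at wrist-panel (58,172) and scene-panel (370,508). All three pale handles are in the drum. I'm stopping here, releasing the crank and returning to the gate.

Emit:
drive_tool(motion=[[0.6,0,0,0,0],[0.6,0,0,0,0],[0.6,0,0,0,0],[0.6,0,0,30,0],[0.6,0,0,62,0],[0.6,-45,-11,62,0],[0.6,-90,-22,62,0],[0.6,-131,-32,62,0],[0.6,-131,-32,62,0],[0.6,-131,-32,62,0]])

```text
t: 15.35
eef_pos: [472.9, 211.0, 397.9]
orientation: [1.0, -0.026, 0.003, -0.001]
wrist_force: [0.5, -0.8, -0.0]
grip_width: 50.8
```

Emit:
drive_tool(motion=[[0.6,-0.7,0,-20,0],[0.6,-0.7,0,-40,0],[0.6,-0.7,0,-55,0],[0.6,-0.7,0,-66,0],[0.6,-0.7,0,-68,0],[0.6,-0.7,0,-68,0],[0.3,-0.7,0,-68,0],[0.0,-0.7,0,-68,0],[0.0,-0.7,0,-68,0],[0.0,-0.7,0,-68,0]], grip_force=50)

```text
t: 16.6
eef_pos: [471.7, 211.0, 330.0]
orientation: [1.0, -0.026, 0.002, -0.002]
wrist_force: [-5.8, 0.7, 1.7]
grip_width: 15.3
```

Emit:
drive_tool(motion=[[0.0,0,0,-10,0],[0.0,0,0,-20,0],[0.0,0,0,-30,0],[0.0,0,0,-38,0],[0.0,0,0,-43,0],[0.0,0,0,-46,0],[0.0,0,0,-48,0],[0.0,0,0,-48,0],[0.0,0,0,-48,0],[0.0,0,0,-48,0]])

```text
t: 17.85
eef_pos: [471.2, 211.0, 285.0]
orientation: [1.0, -0.026, 0.004, -0.002]
wrist_force: [-20.5, -3.8, 55.7]
grip_width: 15.2
```

The gate went down 45 mm onto its stop. I'm releasing it, moving clear and checking.

Emit:
drive_tool(motion=[[0.0,0.5,0,-1,0],[0.6,0.5,0,-1,0],[0.6,0.5,0,0,0],[0.6,0.5,0,0,0],[0.6,0.5,0,30,0],[0.6,0.5,0,80,0],[0.6,0.5,0,130,0],[0.6,-30,-60,130,0],[0.6,-60,-120,130,0],[0.6,-60,-120,130,0]])

```text
t: 19.1
eef_pos: [409.8, 89.0, 415.2]
orientation: [1.0, -0.028, 0.004, -0.002]
wrist_force: [0.8, 0.8, -0.5]
grip_width: 51.3
```

```bash
python3 look.py f1
```

```text
19.1 [409.8  89.  415.2] [ 0.8  0.8 -0.5] 51.336700911928965
```

View pics/f1.png

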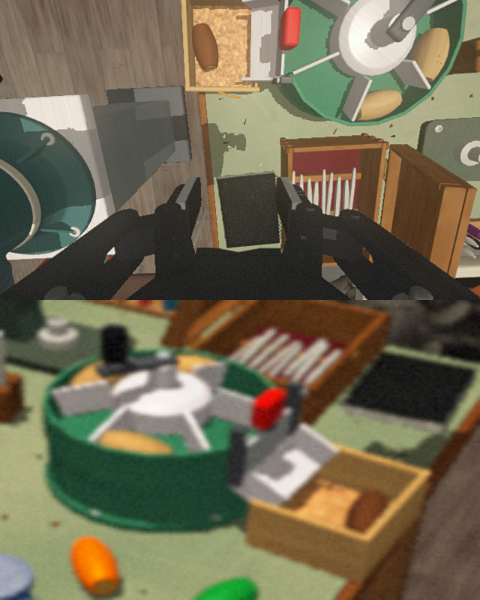

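The gate knob is back at scene pixel (380.6,187.2), matching the start position. The dark handle is in the tray and the three pale ones are in the drum.

```bash
python3 -c "
from rig import *
print(hand_in())"
```

```text
the job is handed in; nothing more can be done
None
```

The dark handle is in the catch tray, all three pale handles are still in the drum, and the gate is shut. I handed the job in at about 19 s of the 61 s allowed.

- **Gate up:** I gripped the red knob and lifted it 45.3 mm, where it reached its stop.
- **Drum:** The dark handle lay in the pocket next to the opening, first to drop, so I turned the crank counter-clockwise. I went in small steps, about 54° in all, and stopped once it had rolled out. No pale handle dropped.
- **Gate shut:** I pushed it down 45 mm onto its stop. The knob is back at its starting pixel in the scene picture, (380.6, 187.2) against about (380.2, 187).
- **Forces:** The highest wrist force reading was about 60 N, when the gate met its lower stop; the limit is 120 N.
- **Final state:** The gripper was clear, reading under 1 N at the wrist. I did not see it touch any handle or anything standing around. I did not re-measure the cone, jar and pot, but the arm never went near them.
- **One disagreement:** The wrist camera put the knobs about 4 mm further in y than the other two cameras did. I took values in between, and each grasp held.

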